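Push a broken coaster into the reclaim hopper under its sprung lid

ROBOT

A 6-joint arm with a two-finger parallel gripper is mounted at the origin on the work surface. World frame = base frame: x ahead of the robot, y to its left, z up, the work surface at z = 0. Lengths are in m, angles in degrees, forces in N, time in s.
With the tool pointing down it reaches from about 0.375 to 0.9 m from the base axis. Payload 3.1 kg.
Tool frame: the origin (TCP) lies on the centre line of the jaws, within the pads' length; the fingertips stand finger_overhang ahead of it and the grasp point (between the pads) lies 5 mm behind it (finger_overhang is the distance from the TCP to the fingertips, in m); z points along the fingers, y is the line along which they close (so a half turn about z gives the same grasp; the last joint's range is limited). The gripper opens to 87 mm and grips with 3 to 60 N. Pads are 19 mm wide; open, the fingers measure 117 mm over their backs; the gripper's body (75 mm by 190 mm) begins 51 mm behind the grasp point.
Start: joints at [64.085, 30.224, 82.088, -0, 67.689, -10.227], TCP at [0.169, 0.602, 0.237] pointing down, gripper open.
Joint ranges: [-176.69, 176.69], [-43.24, 126.21], [12.49, 139.97], [-82, 262], [0, 151.66], [-163.58, 163.58]. Speed limits (degrees/s): [159.86, 159.86, 180, 180, 180, 180].

INTERFACE

Orientations are given as a 3x3 rotation matrix whose columns are the frame's x, y, z axes.
In Python, from rig import read_state, capture, calibration, hand_in, finger_overhang gives the robot as it stands.
- The arm moves only by the tool send_rows, never from a script. Its argument "plan" is a list of rows, each a list of 5 numbers: the closure in counts, from 0 (fully open) to 255 (shut), then the shift along the tool's x, y, z in m, then the turn about the tool's z in rad. A call has 1 to 20 rows; each row shifts and turns the commanded pose from where the row before left it, along the tool's axes as they then stand; what a row does not reach is not made up. A row lasts 1/12 s, in which the tool goes at most 41.7 mm and 7.16 degrees, less where a joint would pass 70% of its speed; a pose out of reach is approached as far as the arm can. A call is refused whole if a number of a shift passes 0.0417 or a number of a turn 0.125, either way. A call with a gripper value outside its range is refused whole. The fingers move at their own pace and stop on an object; the grip force is fixed at half the most. Time passes only in rows, so rows that do not move let the fingers close. It gives the time, the measured TCP pose, the force, the opening and the grip force at its end, in the units of the state.
- read_state(): the state, without advancing time (a new reading comes with each control period).
- capture(name): name is "side" or "top" or "wrist"; returns (picture, depth): 480x640x3 uint8, blue, green, red; 480x640 float32, m along the optical axis (not along the pixel's ray), 0 where there is no reading.
- calibration(name): a dict with "fx", "fy", "cx", "cy" (pixels), "xyz" and "rotation" of the camera in the world. Camera axes: x right, y down, z forward; pixel columns grow to the right and rows downward; lengths in m; the calibration is good to about 2 mm. A picture is of the moment at which its call begins: read the wrist's pose just before it. calibration takes no time and is no camera call; for the wrist camera it gives the pose at the moment of the call.
- hand_in(): hands the job in; it is judged then, once.
The state is a dict: "time_s": time; "joint_positions": joint angles; "qvel": joint speeds; "tau": joint torques, N m; "position": TCP position; "tcp_rot": TCP orientation; "force": force on the tool from outside, world axes, zero at the start; "moment": the same for the moment, N m; "opening": opening from 0.0 (shut) to 1.0 (fully open); "grasp_force": force on a finger pad.
Only numpy, scipy, OpenCV 4.12 (cv2) and the standard library are available. Lean on these libraries where they do the work, as an engineer would, in place of code of your own. Each camera call takes 0.05 s, during which the arm holds its last target. There are 200 camera calls.

TASK

Send the broken coaster on the feed board to reclaim: with one fingertip press the hopper's press bar right down and hold it there so that the sprung lid stays open, while the other fingertip pushes the coaster along the board under the lid, until it has dropped into the hopper; then let the lid spring shut. Do not pick the coaster up, do not let the lid come down on it, and leave the other things on the bench where they are.

Things in the scene. Friction and masses are not known exactly. Their poses are not given: they have to be found in the camera images.
- hopper: Reclaim hopper with feed board, fixed on the bench: galvanised box 190 long, 119 wide, 107 mm high. Origin on the bench below the middle of the sill (end of the board, start of the box). +x runs along the board into the box (board x -230 to 0, box 0 to +190), +y to the side of the lid's hinge and press bar, z up. +x points to the robot's right, within 0.25 rad.
- sill (a point): Middle of the sill: the edge at hopper x = 0 where the plywood feed board (130 wide, top 85 mm above the bench) ends at the hopper's mouth. Two wooden slats 10 mm high on the board leave a lane 86 mm wide, y -43 to +43, up to the mouth. Behind the sill a steel slide falls at 45 degrees into the hopper.
- lid (a joint): Lid angle (rad): 0 shut, 1.047 open at its stop. The lid, 121 mm wide, hinges about a line along hopper x at y +58, z +109 mm. Its apron at x = 0 shuts the mouth down to the board and clears the coaster well only above about 0.95. Open, its free edge stands 215 mm above the bench over the box (x above 0). Spring and weight shut it when let go.
- bar (a point): On the axis of the lid's press bar at hopper x = -100. Round wooden bar, 24 mm diameter, along hopper x beside the board from x -205 to past the mouth. Lid shut: axis at y +101, z +125 mm. Pressed down (about 6 to 12 N) it swings on a 46 mm arm, via y +104 to y +94, z +80 at the stop, its top then 7 mm above the board. A fingertip can slide along it while pressing.
- reject_mid (a point): Centre, half-way up, of the broken coaster: dry clay tile 80 x 80 x 14 mm, about 150 g, flat on the feed board between the slats, axes nearly the hopper's. One corner (28 x 26 mm) is missing, front left (+x, +y); the back edge, 40 mm behind the centre (-x), is whole. Some 8 mm more than half past the sill it tips in; ease the finger back if it hangs on the fingertip.
- coaster1: A whole coaster, 80 x 80 x 14 mm, on the bench; origin under its centre. To be left alone.
- coaster2: A second whole coaster, 80 x 80 x 14 mm, on the bench; origin under its centre. To be left alone.
- slip_jar: Glass jar, 60 mm across, 95 high, on the bench at the right of the feed board; origin under its centre. To be left alone.
- mug: White mug, 76 mm across, 85 high, on the bench at the left of the feed board beyond the press bar; origin under its centre. To be left alone.
- spatula: Spatula with wooden handle, 170 mm long, lying on the bench at the left of the hopper. To be left alone.
- bowl: Terracotta bowl, 120 mm across, 55 high, on the bench; origin under its centre. To be left alone.
- paddle: Wooden clay paddle, 270 long, blade 70 wide, 14 mm thick, lying on the bench. To be left alone.
- brush: Brush, 180 mm long, lying on the bench. To be left alone.
Not all that is in view belongs to the job. What is shaped like the part that bears reject_mid but yellow is not meant.

How it is judged:
By the outcome, as a careful person would: the job done as asked, in the order asked, and still so for the second after the job is handed in, with the robot touching nothing.
It also fails if it takes over 42 s, if anything falls off the work surface, if the arm or the gripper's body presses on something with over 40 N, if the wrist force passes 120 N, or if a joint passes its speed limit or range.

## Working session

There is one attempt and no reset: what is moved stays moved. The work goes in short steps, Python scripts to look and compute and a tool call to move; the robot and the scene stay as the last step left them, time stands still between calls to the robot, and variables do not carry over. Pictures are saved under pics/ and viewed, at most 10 in all, crops included, and the job is handed in when it is done.

Besides the shell and the picture viewer there is one more tool, called after "Call:" as a command line: name --pt "numbers of a row" for each row, then --argument value for the rest. send_rows: Moves the arm, as the interface text tells. Its arguments: {"type":"object","properties":{"plan":{"type":"array","items":{"type":"array","items":{"type":"number"}}}},"required":["plan"]}

```bash
ls; mkdir -p pics; cat > h.py <<'E'
import numpy as np, cv2
from rig import *
def pts(name,depth,cal=None):
    c=cal or calibration(name); v,u=np.mgrid[0:480,0:640]
    p=np.stack([(u-c["cx"])/c["fx"]*depth,(v-c["cy"])/c["fy"]*depth,depth],-1)
    return p@np.array(c["rotation"]).T+np.array(c["xyz"])
E
python3 - <<'E'
from h import *
s=read_state(); print({k:np.round(v,3).tolist() for k,v in s.items()}, finger_overhang if not callable(finger_overhang) else finger_overhang())
for n in("top","side"):
    c=calibration(n); p,d=capture(n); cv2.imwrite(f"pics/{n}0.png",p); np.savez(f"{n}0.npz",p=p,d=d)
    print(n,np.round(c["xyz"],3),np.round(c["rotation"],2).tolist(),c["fx"])
E
```

```text
pics
{'time_s': 0.0, 'joint_positions': [64.085, 30.278, 82.156, -0.002, 67.69, -10.226], 'qvel': [0.053, 0.033, -0.022, 0.073, 0.069, -0.076], 'tau': [0.001, -44.004, -17.66, 0.063, 0.058, -0.0], 'position': [0.169, 0.601, 0.236], 'tcp_rot': [[-0.963, 0.27, -0.001], [0.27, 0.963, -0.002], [0.0, -0.002, -1.0]], 'force': [-0.124, -0.918, 0.072], 'moment': [-0.007, 0.015, -0.082], 'grasp_force': 0.0, 'opening': 0.997} 0.014
top [ 0.24  -0.027  1.716] [[-0.02, -0.98, 0.18], [-1.0, 0.02, 0.0], [-0.01, -0.18, -0.98]] 568.3842751147306
side [ 0.231 -1.349  1.227] [[0.97, -0.16, 0.17], [-0.23, -0.62, 0.75], [-0.01, -0.77, -0.64]] 617.1146772991415
```

View pics/top0.png

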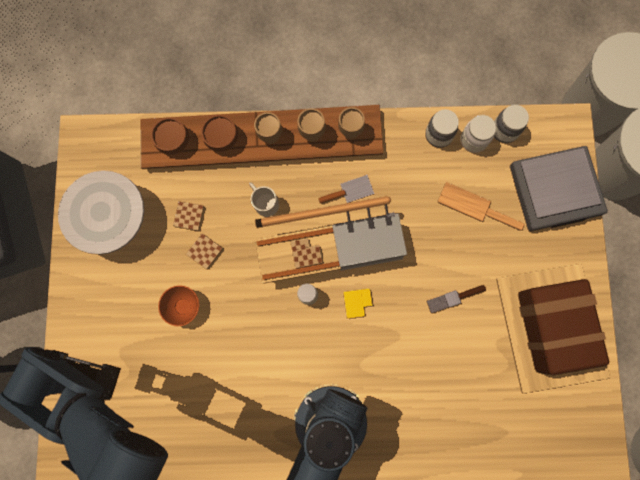

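View pics/side0.png

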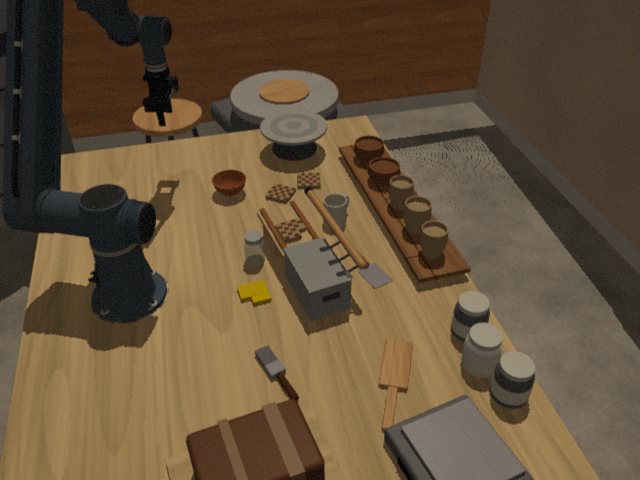

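The top view shows the hopper box at about (370,240) and the bar running from (258,223) to (390,200). Things that could be taken for the target:
- checkered piece on the feed board (307,252)
- coaster1 (190,215)
- coaster2 (205,250)
- yellow notched piece (358,302)

By the description I choose the one at (307,252), on the board between the slats. Next I check it in a crop and measure.

```bash
python3 - <<'E'
from h import *
f=np.load("top0.npz"); p,d=f["p"],f["d"]; P=pts("top",d)
c=cv2.resize(p[180:300,240:420],None,fx=4.4,fy=4.4,interpolation=cv2.INTER_CUBIC); cv2.imwrite("pics/crop.png",c)
roi=np.zeros((480,640),bool); roi[185:290,245:415]=1
z=P[...,2]
# lid top: grey & z>0.1
hsv=cv2.cvtColor(p,cv2.COLOR_BGR2HSV)
lid=roi&(hsv[...,1]<50)&(z>0.095)&(z<.14)
n,l,st,_=cv2.connectedComponentsWithStats(lid.astype(np.uint8)); k=1+np.argmax(st[1:,4]); lid=l==k
q=P[lid]; r=cv2.minAreaRect((q[:,:2]*1000).astype(np.float32)); print("lid",len(q),np.median(q[:,2]),r, np.round(cv2.boxPoints(r)))
bar=roi&(hsv[...,1]>90)&(z>0.115)&(z<.16)
n,l,st,_=cv2.connectedComponentsWithStats(bar.astype(np.uint8)); k=1+np.argmax(st[1:,4]); bar=l==k
q=P[bar]; r=cv2.minAreaRect((q[:,:2]*1000).astype(np.float32)); print("bar",len(q),np.percentile(q[:,2],[5,50,95]),r,np.round(cv2.boxPoints(r)))
print("bar mean",q.mean(0), cv2.fitLine(q[:,:2].astype(np.float32),cv2.DIST_HUBER,0,.01,.01).ravel())
bd=roi&(z>.075)&(z<.105)&(hsv[...,1]>60)
q=P[bd]; r=cv2.minAreaRect((q[:,:2]*1000).astype(np.float32)); print("board",len(q),np.percentile(q[:,2],[5,50,95]),r,np.round(cv2.boxPoints(r)))
cc=calibration("wrist"); s=read_state(); R=np.array(s["tcp_rot"]); print("wristcam in tool",R.T@(np.array(cc["xyz"])-s["position"]))
print(np.round(P[225:275:5,270:345:5,2]*1000).astype(int))
E
```

```text
lid 1525 0.10869103459306761 ((515.4779052734375, -120.99742889404297), (120.7824935913086, 189.1686248779297), 9.14169979095459) [[ 441.  -37.]
 [ 471. -224.]
 [ 590. -205.]
 [ 560.  -18.]]
bar 1162 [0.12325643 0.13291968 0.13964374] ((596.6005859375, 10.004791259765625), (41.09926986694336, 391.603271484375), 6.510440349578857) [[ 554.  202.]
 [ 598. -187.]
 [ 639. -182.]
 [ 595.  207.]]
bar mean [0.59531425 0.01069935 0.13240181] [ 0.16007386 -0.987105    0.5898253   0.04139126]
board 3605 [0.07808995 0.08646956 0.09976534] ((506.04296875, 14.733734130859375), (479.45550537109375, 278.127197265625), 77.36964416503906) [[ 318. -189.]
 [ 589. -250.]
 [ 694.  218.]
 [ 423.  279.]]
wristcam in tool [ 0.06901237  0.00027472 -0.14725212]
[[135  -8  -5   0   5   2  -5   0   1  -1   0   0  -3 105 109]
 [  3   0   0  -3  -4  -4   0  -6  93  83  96  88  95 104 111]
 [ -2   4  85  83  99  97  95  96  93  91  79  79  80 100 114]
 [ 93  87  91  91  88  85  96  94  86  84  87  81  83 111 117]
 [ 81  84  79  86  82  96  98  97  78  84  82  79  84  78 112]
 [ 84  87  80  83  79  97  94  95  93  98  82  82  85  75 108]
 [ 89  87  84  83  83  95  99  90  99  96  95  76  79  83 107]
 [ 85  83  84  81  82  94  87  94  97  98  96  81  86  86 110]
 [ 79  85  88  81  81  94  95  98  94  85  98  98  96  87 107]
 [ 85  88  78  81  94  94  93  94  88  91  84  81  80  65  25]]
```

View pics/crop.png

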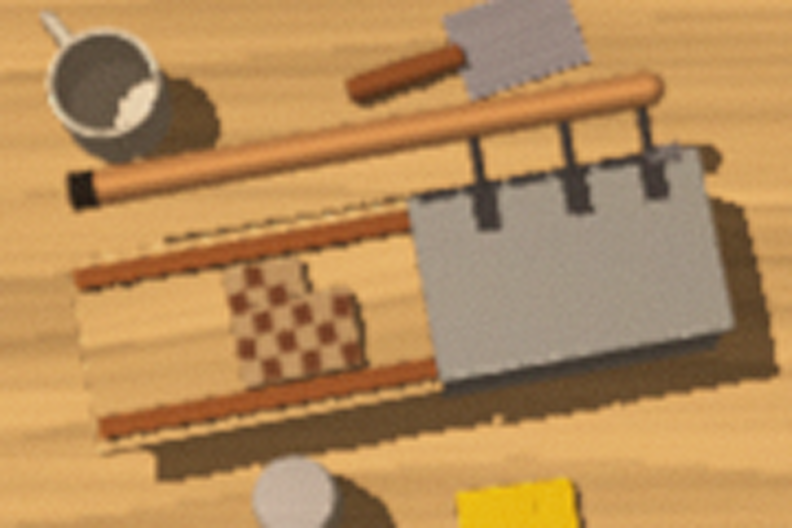

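The crop confirms the choice: a checkered tile between the slats, with its front-left corner missing and its back edge whole, crop (225,268) to (250,387). The bar ends at crop (70,190) and (660,85), and the lid's mouth edge runs from (410,197) to (440,380). I now convert these pixels.

```bash
cat >> h.py <<'E'
S=np.array([.503,-.027]); HX=np.array([.159,-.9873]); HY=np.array([.9873,.159])
def ray(name,u,v,z):
    c=calibration(name); r=np.array(c["rotation"])@np.array([(u-c["cx"])/c["fx"],(v-c["cy"])/c["fy"],1]); o=np.array(c["xyz"])
    return o+r*(z-o[2])/r[2]
def hop(w): w=np.array(w)[:2]-S; return np.round(np.array([w@HX,w@HY])*1000,1)
E
python3 - <<'E'
from h import *
def go(t,u,v,z): print(t,hop(ray("top",240+u/4.4,180+v/4.4,z)))
for t,u,v,z in [("lid mouth L",410,197,.109),("lid mouth R",440,381,.109),("lid far R",735,328,.109),("lid farL",702,150,.109),
 ("bar end",68,190,.125),("bar axis mid",360,146,.125),("bar axis far",600,98,.125),
 ("back L",225,268,.099),("back R",249,387,.099),("front R",364,364,.099),("notch L",303,258,.099),
 ("slatL out",78,268,.095),("slatL in",80,290,.095),("slatR in",100,418,.095),("slatR out",104,440,.095),
 ("slatL in m",408,230,.095),("slatR in m",434,361,.095)]: go(t,u,v,z)
# target
s=read_state(); R=np.array(s["tcp_rot"]); t=S+HX*-.150+HY*.046
print("target",t,"shift tool xy",(R.T@np.append(t-s["position"][:2],0)))
E
```

```text
lid mouth L [ 1.  58.9]
lid mouth R [ -1.6 -64. ]
lid far R [192.9 -64.4]
lid farL [195.3  55.2]
bar end [-217.2  100.4]
bar axis mid [-25.4  94.9]
bar axis far [134.4  98.2]
back L [-126.7   36. ]
back R [-124.3  -44.3]
front R [-48.1 -42.9]
notch L [-75.2  33.4]
slatL out [-222.1   54.2]
slatL in [-223.1   39.5]
slatR in [-223.4  -46.3]
slatR out [-223.1  -60.9]
slatL in m [-3.9 40.1]
slatR in m [ -2.7 -48.7]
target [0.5245658 0.128409 ] shift tool xy [-0.47046141 -0.35890137  0.00053621]
```

Call:
send_rows --pt "0 -0.0294 -0.0224 0 0" --pt "0 -0.0294 -0.0224 0 0" --pt "0 -0.0294 -0.0224 0 0" --pt "0 -0.0294 -0.0224 0 0" --pt "0 -0.0294 -0.0224 0 0" --pt "0 -0.0294 -0.0224 0 0" --pt "0 -0.0294 -0.0224 0 0" --pt "0 -0.0294 -0.0224 0 0" --pt "0 -0.0294 -0.0224 0 0" --pt "0 -0.0294 -0.0224 0 0" --pt "0 -0.0294 -0.0224 0 0" --pt "0 -0.0294 -0.0224 0 0" --pt "0 -0.0294 -0.0224 0 0" --pt "0 -0.0294 -0.0224 0 0" --pt "0 -0.0294 -0.0224 0 0" --pt "0 -0.0294 -0.0224 0 0"

```text
time_s: 1.43
position: [0.5254, 0.1278, 0.2362]
tcp_rot: [[-0.963, 0.271, -0.001], [0.271, 0.963, 0.0], [0.001, -0.0, -1.0]]
force: [0.8, 0.7, 1.1]
opening: 1.0
grasp_force: 0.0
```

Call:
send_rows --pt "0 0 0 0 0.114" --pt "0 0 0 0 0.114" --pt "0 0 0 0 0.114" --pt "0 0 0 0 0.114" --pt "0 0 0 0 0.114" --pt "0 0 0 0 0.114" --pt "0 0 0 0 0.114" --pt "0 0 0 0 0.114" --pt "0 0 0 0 0.114" --pt "0 0 0 0 0.114" --pt "0 0 0 0 0" --pt "0 0 0 0 0"

```text
time_s: 2.43
position: [0.5246, 0.1294, 0.2362]
tcp_rot: [[-0.159, 0.987, -0.001], [0.987, 0.159, -0.0], [0.0, -0.001, -1.0]]
force: [0.3, 0.8, -0.6]
opening: 1.001
grasp_force: 0.0
```

```bash
cat >> h.py <<'E'
S=S-.002*HY
def st():
    s=read_state(); R=np.array(s["tcp_rot"]); p=np.array(s["position"])
    F=np.array(s["force"])
    print("t",round(s["time_s"],2),"hop",hop(p),"tip z",round(p[2]-.014,4),"yaw err deg",round(np.degrees(np.arctan2(R[:2,1]@HX,R[:2,1]@HY)),2),"F hop",np.round([F[:2]@HX,F[:2]@HY,F[2]],2),"open",round(float(s["opening"]),3),"tilt",np.round(R[:,2],3))
    return s
E
python3 - <<'E'
from h import *
st()
p,d=capture("wrist"); cv2.imwrite("pics/w1.png",p); np.savez("w1.npz",p=p,d=d)
E
```

```text
t 2.43 hop [-151.    48.2] tip z 0.2222 yaw err deg -0.01 F hop [-0.75  0.39 -0.64] open 1.001 tilt [-0.001 -0.    -1.   ]
```

View pics/w1.png

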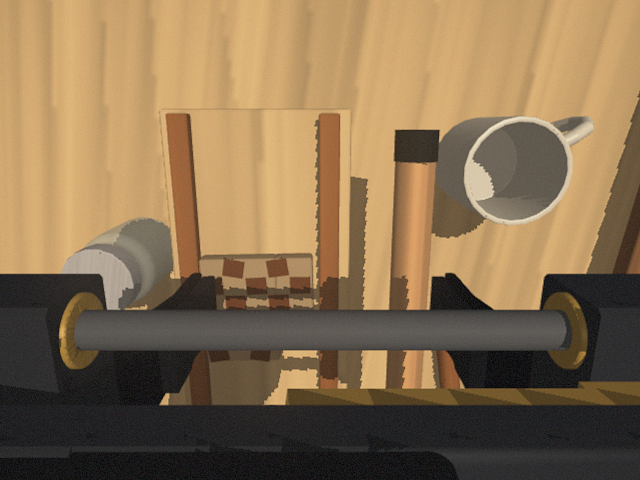

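The wrist view shows the coaster's back edge at about (200,257) to (313,254), the bar across columns 391–436 at row 230, and the board's back edge at row 109. I cast these to check the alignment.

```bash
python3 - <<'E'
from h import *
for t,u,v,z in [("backL",313,255,.099),("backR",200,257,.099),("barL",436,230,.125),("barR",391,230,.125),("slatR in",189,150,.095),("slatL in",319,150,.095),("bar end",416,130,.125),("board end",165,110,.085),("board end",349,110,.085)]: print(t,hop(ray("wrist",u,v,z)))
E
```

```text
backL [-131.3   41.6]
backR [-129.9  -36.9]
barL [-155.6  118.7]
barR [-155.7   90.8]
slatR in [-202.7  -39.9]
slatL in [-202.6   46. ]
bar end [-215.9  103. ]
board end [-228.3  -56.9]
board end [-228.3   66. ]
```

Call:
send_rows --pt "0 0.004 0 0.02 0" --pt "0 0 0 0.02 0" --pt "0 0 0 0.02 0" --pt "0 0 0 0.012 0" --pt "0 0 0 0.006 0" --pt "0 0 0 0.006 0" --pt "0 0 0 0.006 0" --pt "0 0 0 0.006 0" --pt "0 0 0 0.006 0" --pt "0 0 0 0 0" --pt "0 0 0 0 0"

```text
time_s: 3.4
position: [0.5286, 0.1338, 0.137]
tcp_rot: [[-0.157, 0.988, 0.01], [0.988, 0.157, 0.001], [-0.001, 0.01, -1.0]]
force: [0.4, 0.8, 8.4]
opening: 0.999
grasp_force: 3.7
```

```bash
python3 - <<'E'
from h import *
st()
p,d=capture("side"); cv2.imwrite("pics/s1.png",cv2.resize(p[130:330,200:420],None,fx=3.5,fy=3,interpolation=cv2.INTER_CUBIC))
E
```

```text
t 3.4 hop [-154.6   52.8] tip z 0.123 yaw err deg 0.12 F hop [-0.73  0.53  8.43] open 0.999 tilt [ 0.01   0.001 -1.   ]
```

View pics/s1.png

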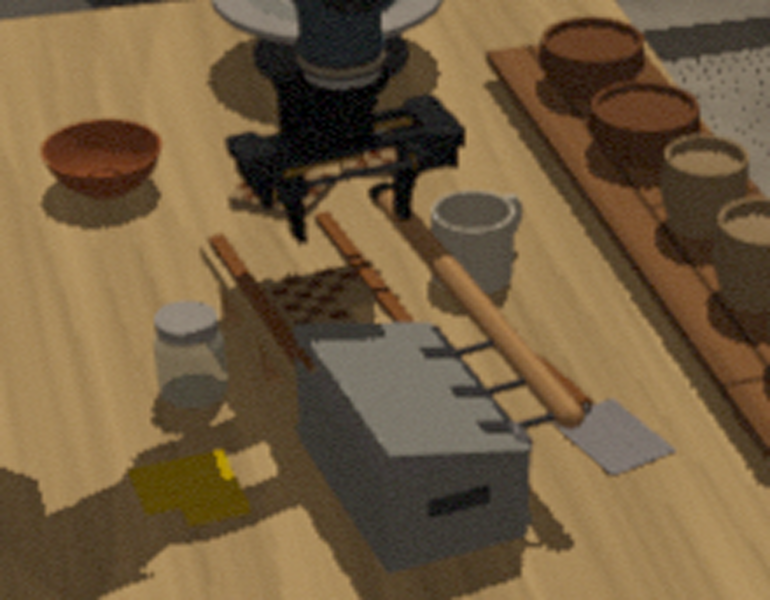

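The side view shows the right fingertip on the bar near its back end, crop (400,200). The left fingertip is behind the coaster above the board, crop (300,230). The bar is starting to go down and the tool has drifted about 4 mm in +y, so I correct that while pressing.

Call:
send_rows --pt "0 0 -0.001 0.004 0" --pt "0 0 -0.001 0.004 0" --pt "0 0 -0.001 0.004 0" --pt "0 0 -0.001 0.004 0" --pt "0 0 -0.001 0.004 0" --pt "0 0 -0.001 0.004 0" --pt "0 0 0 0 0" --pt "0 0 0 0 0"

```text
time_s: 4.12
position: [0.524, 0.1327, 0.1136]
tcp_rot: [[-0.157, 0.988, 0.014], [0.988, 0.157, 0.001], [-0.001, 0.014, -1.0]]
force: [1.8, -0.2, 8.9]
opening: 0.998
grasp_force: 4.2
```

```bash
python3 - <<'E'
from h import *
st()
E
```

```text
t 4.12 hop [-154.3   48.1] tip z 0.0996 yaw err deg 0.12 F hop [0.47 1.77 8.9 ] open 0.998 tilt [ 0.014  0.001 -1.   ]
```

Call:
send_rows --pt "0 0 -0.001 0.003 0" --pt "0 0 -0.001 0.003 0" --pt "0 0 0 0.002 0" --pt "0 0 0 0.001 0" --pt "0 0 0 0 0" --pt "0 0 0 0 0"

```text
time_s: 4.62
position: [0.5201, 0.1321, 0.1048]
tcp_rot: [[-0.157, 0.988, 0.01], [0.988, 0.157, 0.0], [-0.001, 0.009, -1.0]]
force: [-0.8, 0.3, 14.8]
opening: 0.998
grasp_force: 6.6
```

```bash
python3 - <<'E'
from h import *
st()
E
```

```text
t 4.62 hop [-154.4   44.2] tip z 0.0908 yaw err deg 0.11 F hop [-0.48 -0.78 14.75] open 0.998 tilt [ 0.01  0.   -1.  ]
```

Call:
send_rows --pt "0 0 0.0005 0.001 0" --pt "0 0 0 0 0" --pt "0 0 0 0 0"

```text
time_s: 4.87
position: [0.5202, 0.1322, 0.1046]
tcp_rot: [[-0.157, 0.987, 0.009], [0.988, 0.157, -0.0], [-0.002, 0.009, -1.0]]
force: [-4.2, -2.2, 19.8]
opening: 1.002
grasp_force: 10.0
```

```bash
python3 - <<'E'
from h import *
st()
p,d=capture("side"); cv2.imwrite("pics/s2.png",cv2.resize(p[130:330,200:420],None,fx=3.5,fy=3,interpolation=cv2.INTER_CUBIC))
E
```

```text
t 4.87 hop [-154.4   44.2] tip z 0.0906 yaw err deg 0.09 F hop [ 1.47 -4.48 19.78] open 1.002 tilt [ 0.009 -0.    -1.   ]
```

View pics/s2.png

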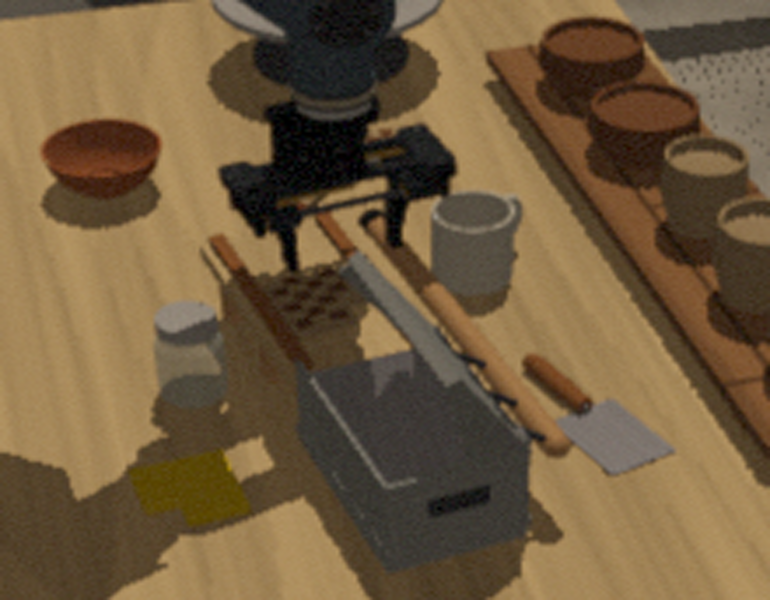

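The lid stands open at its stop, shown upright at crop (400,310), and the force rises steeply with extra travel. The coaster lies at (320,290) with the fingertip behind it at (295,265). I slide along the bar now.

Call:
send_rows --pt "0 -0.005 0 0 0" --pt "0 -0.006 0 0 0" --pt "0 -0.006 0 0 0" --pt "0 -0.006 0 0 0" --pt "0 -0.006 0 0 0" --pt "0 -0.006 0 0 0" --pt "0 -0.006 0 0 0" --pt "0 -0.006 0 0 0" --pt "0 0 0 0 0"

```text
time_s: 5.67
position: [0.5227, 0.0891, 0.1041]
tcp_rot: [[-0.158, 0.987, -0.0], [0.987, 0.158, 0.005], [0.005, 0.0, -1.0]]
force: [-9.1, 11.7, 23.5]
opening: 0.999
grasp_force: 13.6
```

```bash
python3 - <<'E'
from h import *
st()
E
```

```text
t 5.67 hop [-111.5   40. ] tip z 0.0901 yaw err deg 0.07 F hop [-13.01  -7.12  23.5 ] open 0.999 tilt [-0.     0.005 -1.   ]
```

Call:
send_rows --pt "0 0 0.001 -0.0005 0" --pt "0 -0.003 0.001 -0.0005 0" --pt "0 -0.005 0.001 0 0" --pt "0 -0.005 0.001 0 0" --pt "0 -0.005 0.001 0 0" --pt "0 -0.005 0 0 0" --pt "0 0 0 0 0"

```text
time_s: 6.25
position: [0.5247, 0.0687, 0.1037]
tcp_rot: [[-0.159, 0.987, -0.015], [0.987, 0.159, 0.007], [0.009, -0.014, -1.0]]
force: [-17.3, 14.0, 26.2]
opening: 0.996
grasp_force: 15.7
```

```bash
python3 - <<'E'
from h import *
st()
E
```

```text
t 6.25 hop [-91.1  38.6] tip z 0.0897 yaw err deg 0.01 F hop [-16.59 -14.83  26.16] open 0.996 tilt [-0.015  0.007 -1.   ]
```

The tool is creeping inward on the bar, with Fy at -15 N. I unload slightly while the coaster is still before the mouth and recentre.

Call:
send_rows --pt "0 0.002 0.001 -0.002 0" --pt "0 0.002 0.001 -0.002 0" --pt "0 0 0 -0.002 0" --pt "0 0 0 0 0" --pt "0 0 0 0 0"

```text
time_s: 6.67
position: [0.5275, 0.0697, 0.1092]
tcp_rot: [[-0.159, 0.987, -0.013], [0.987, 0.159, 0.002], [0.004, -0.012, -1.0]]
force: [-14.2, 1.6, 18.6]
opening: 1.001
grasp_force: 11.6
```

```bash
python3 - <<'E'
from h import *
st()
E
```

```text
t 6.67 hop [-91.6  41.5] tip z 0.0952 yaw err deg 0.0 F hop [ -3.82 -13.78  18.63] open 1.001 tilt [-0.013  0.002 -1.   ]
```

Call:
send_rows --pt "0 0 0 -0.003 0" --pt "0 0 0.001 -0.003 0" --pt "0 0 0.001 -0.002 0" --pt "0 0 0 0 0" --pt "0 0 0 0 0"

```text
time_s: 7.08
position: [0.5293, 0.0699, 0.1164]
tcp_rot: [[-0.159, 0.987, -0.014], [0.987, 0.159, 0.002], [0.004, -0.013, -1.0]]
force: [-14.0, 2.2, 12.8]
opening: 0.995
grasp_force: 8.9
```

```bash
python3 - <<'E'
from h import *
st()
p,d=capture("side"); cv2.imwrite("pics/s3.png",cv2.resize(p[150:300,240:400],None,fx=5,fy=4,interpolation=cv2.INTER_CUBIC))
E
```

```text
t 7.08 hop [-91.5  43.3] tip z 0.1024 yaw err deg 0.02 F hop [ -4.37 -13.53  12.79] open 0.995 tilt [-0.014  0.002 -1.   ]
```

View pics/s3.png

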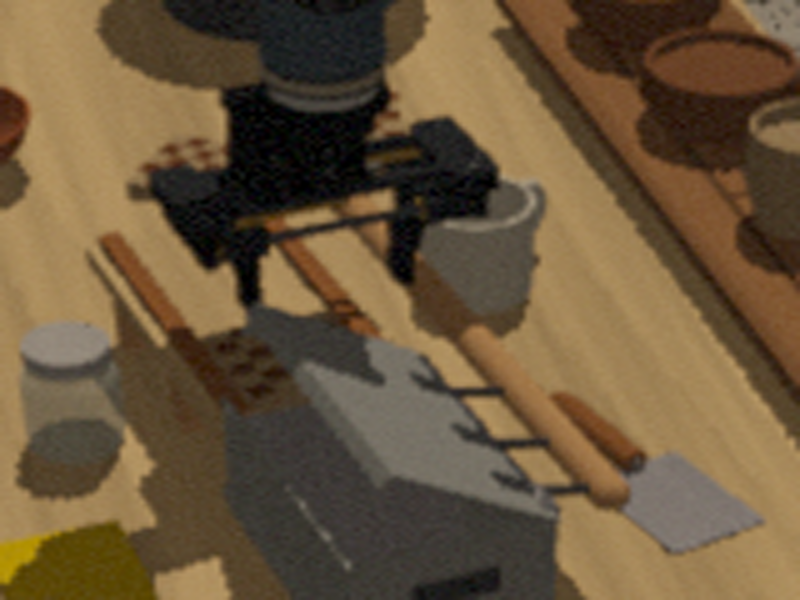

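The fingertip at crop (400,275) has slipped to the inner shoulder of the bar, and the lid is partly lowered. The tips are thinner than I assumed, about 47 mm off centre. I won't lift further, since the coaster's front is near the mouth. I'll press outward to climb back on top while the lid opens again.

Call:
send_rows --pt "0 0 0.002 0 0" --pt "0 0 0.002 0 0" --pt "0 0 0.002 0 0" --pt "0 0 0.002 0 0" --pt "0 0 0 0 0" --pt "0 0 0 0 0"

```text
time_s: 7.63
position: [0.5296, 0.0701, 0.1149]
tcp_rot: [[-0.16, 0.987, -0.031], [0.987, 0.16, -0.0], [0.005, -0.031, -1.0]]
force: [-23.3, -4.0, 17.2]
opening: 0.995
grasp_force: 14.5
```

```bash
cat >> h.py <<'E'
def lid():
    p,d=capture("top"); P=pts("top",d).reshape(-1,3); P=P[d.ravel()>0]
    w=P[:,:2]-S; x=w@HX*1000; y=w@HY*1000; z=P[:,2]*1000
    a=(x>15)&(x<180)&(y>-70)&(y<45)&(z>113)&(z<235)
    q=np.c_[58-y[a],z[a]-109]; th=np.degrees(np.arctan2(q[:,1],q[:,0])); r=np.hypot(*q.T)
    print("lid pts",a.sum(),"angle",np.percentile(th[r>60],[10,50,90]) if (r>60).any() else None)
    b=(x>-130)&(x<-90)&(y>85)&(y<125)&(z>70)&(z<150); print("bar ahead/behind n",b.sum())
    for lo,hi in((-200,-140),(-60,-10)):
        b=(x>lo)&(x<hi)&(y>80)&(y<125)&(z>60)&(z<150)
        if b.sum()>5: print("bar x",lo,hi,"n",b.sum(),"y",round(np.median(y[b]),1),"ztop~",round(np.median(z[b]),1))
    return p,d
E
python3 - <<'E'
from h import *
st(); p,d=lid(); np.savez("t3.npz",p=p,d=d)
E
```

```text
t 7.63 hop [-91.6  43.6] tip z 0.1009 yaw err deg -0.04 F hop [  0.25 -23.65  17.19] open 0.995 tilt [-0.031 -0.    -1.   ]
lid pts 1520 angle [38.93635993 41.87895737 43.88736135]
bar ahead/behind n 0
bar x -60 -10 n 58 y 97.8 ztop~ 100.0
```

The lid stands at about 42°. I slide back along the bar, away from the coaster, while pressing down and out. Sliding lengthwise takes up the friction, so the fingertip can ride back onto the top.

Call:
send_rows --pt "0 0.005 0 0.001 0" --pt "0 0.006 0 0.001 0" --pt "0 0.006 0 0.001 0" --pt "0 0.006 0 0.001 0" --pt "0 0.006 0 0.001 0"

```text
time_s: 8.1
position: [0.5333, 0.0944, 0.1117]
tcp_rot: [[-0.157, 0.988, -0.012], [0.988, 0.156, -0.006], [-0.004, -0.013, -1.0]]
force: [-7.4, -9.7, 13.5]
opening: 0.995
grasp_force: 6.9
```

```bash
python3 - <<'E'
from h import *
st(); p,d=lid()
E
```

```text
t 8.1 hop [-115.    51.2] tip z 0.0977 yaw err deg 0.14 F hop [ 8.44 -8.84 13.54] open 0.995 tilt [-0.012 -0.006 -1.   ]
lid pts 1193 angle [49.02754241 52.46188757 54.20247639]
bar ahead/behind n 0
bar x -200 -140 n 6 y 85.6 ztop~ 91.0
bar x -60 -10 n 139 y 95.4 ztop~ 92.3
```

Call:
send_rows --pt "0 0.005 0 0.0015 0" --pt "0 0.005 0 0.0015 0" --pt "0 0.005 -0.001 0.0015 0" --pt "0 0.005 -0.001 0.001 0" --pt "0 0.005 -0.001 0.0005 0" --pt "0 0 0 0 0"

```text
time_s: 8.65
position: [0.5406, 0.122, 0.108]
tcp_rot: [[-0.157, 0.987, 0.019], [0.988, 0.157, -0.001], [-0.004, 0.018, -1.0]]
force: [6.4, -2.5, 6.7]
opening: 1.0
grasp_force: 4.2
```

```bash
python3 - <<'E'
from h import *
st(); p,d=lid()
E
```

```text
t 8.65 hop [-141.2   62.8] tip z 0.094 yaw err deg 0.11 F hop [3.45 5.96 6.73] open 1.0 tilt [ 0.019 -0.001 -1.   ]
lid pts 1203 angle [48.22626946 51.93031841 53.59498202]
bar ahead/behind n 15
bar x -60 -10 n 141 y 95.6 ztop~ 92.8
```

It overshot to the outer shoulder (y 62.8). I steer back inward while sliding forward.

Call:
send_rows --pt "0 -0.005 -0.002 0 0" --pt "0 -0.005 -0.002 0 0" --pt "0 -0.005 -0.002 0 0" --pt "0 -0.005 -0.001 0 0"

```text
time_s: 9.03
position: [0.5348, 0.1032, 0.1078]
tcp_rot: [[-0.157, 0.988, 0.015], [0.988, 0.157, 0.003], [0.0, 0.015, -1.0]]
force: [2.0, 8.4, 9.6]
opening: 0.997
grasp_force: 4.7
```

```bash
python3 - <<'E'
from h import *
st(); p,d=lid()
E
```

```text
t 9.03 hop [-123.5   54.1] tip z 0.0938 yaw err deg 0.12 F hop [-7.98  3.31  9.6 ] open 0.997 tilt [ 0.015  0.003 -1.   ]
lid pts 1043 angle [52.85862823 56.66839547 58.23264042]
bar ahead/behind n 0
bar x -60 -10 n 139 y 93.5 ztop~ 89.0
```

Call:
send_rows --pt "0 -0.004 -0.001 0.001 0" --pt "0 -0.004 0 0.001 0" --pt "0 0 0 0.001 0" --pt "0 0 0 0 0"

```text
time_s: 9.42
position: [0.533, 0.0954, 0.1055]
tcp_rot: [[-0.157, 0.988, 0.011], [0.988, 0.157, 0.003], [0.001, 0.011, -1.0]]
force: [-1.2, 6.4, 16.9]
opening: 1.001
grasp_force: 8.5
```

```bash
python3 - <<'E'
from h import *
st(); p,d=lid()
E
```

```text
t 9.42 hop [-116.    51.1] tip z 0.0915 yaw err deg 0.12 F hop [-6.47 -0.2  16.91] open 1.001 tilt [ 0.011  0.003 -1.   ]
lid pts 896 angle [56.46586369 60.52101804 61.90058002]
bar ahead/behind n 0
bar x -60 -10 n 138 y 91.8 ztop~ 87.4
```

The lid is at its stop (60°), Fy is about 0 and the fingertip is on top of the bar. I slide forward in short batches.

Call:
send_rows --pt "0 -0.005 0.001 0 0" --pt "0 -0.005 0.001 0 0" --pt "0 -0.005 0.001 0 0" --pt "0 -0.005 0 0 0"

```text
time_s: 9.8
position: [0.5386, 0.0773, 0.1052]
tcp_rot: [[-0.158, 0.987, 0.01], [0.987, 0.158, 0.004], [0.002, 0.011, -1.0]]
force: [-0.6, 10.3, 13.7]
opening: 0.994
grasp_force: 6.9
```

```bash
python3 - <<'E'
from h import *
st(); p,d=lid()
E
```

```text
t 9.8 hop [-97.4  53.8] tip z 0.0912 yaw err deg 0.08 F hop [-10.22   1.02  13.72] open 0.994 tilt [ 0.01   0.004 -1.   ]
lid pts 889 angle [56.49444868 60.57777852 61.88111977]
bar ahead/behind n 0
bar x -60 -10 n 83 y 91.1 ztop~ 87.0
```

Call:
send_rows --pt "0 -0.005 -0.001 0.0005 0" --pt "0 -0.005 -0.001 0 0" --pt "0 -0.005 0 0 0" --pt "0 -0.005 0 0 0"

```text
time_s: 10.18
position: [0.5414, 0.0575, 0.1051]
tcp_rot: [[-0.157, 0.988, 0.014], [0.988, 0.157, 0.005], [0.002, 0.014, -1.0]]
force: [-0.2, 13.2, 14.9]
opening: 0.998
grasp_force: 8.8
```

```bash
python3 - <<'E'
from h import *
st(); p,d=lid()
E
```

```text
t 10.18 hop [-77.3  53.4] tip z 0.0911 yaw err deg 0.14 F hop [-13.04   1.9   14.89] open 0.998 tilt [ 0.014  0.005 -1.   ]
lid pts 893 angle [56.54483071 60.52212843 61.89904946]
bar ahead/behind n 0
bar x -200 -140 n 37 y 93.6 ztop~ 87.9
bar x -60 -10 n 16 y 90.1 ztop~ 84.8
```

Call:
send_rows --pt "0 -0.005 -0.001 0.0005 0" --pt "0 -0.005 -0.001 0 0" --pt "0 -0.005 0 0 0" --pt "0 -0.005 0 0 0"

```text
time_s: 10.57
position: [0.5425, 0.0382, 0.1052]
tcp_rot: [[-0.157, 0.988, 0.014], [0.988, 0.157, 0.006], [0.003, 0.015, -1.0]]
force: [-0.9, 17.1, 21.9]
opening: 1.001
grasp_force: 11.6
```

```bash
python3 - <<'E'
from h import *
st(); p,d=lid()
p,d=capture("side"); cv2.imwrite("pics/s4.png",cv2.resize(p[150:300,240:400],None,fx=5,fy=4,interpolation=cv2.INTER_CUBIC))
E
```

```text
t 10.57 hop [-58.1  51.4] tip z 0.0912 yaw err deg 0.14 F hop [-17.     1.81  21.86] open 1.001 tilt [ 0.014  0.006 -1.   ]
lid pts 894 angle [56.52752803 60.49530196 61.76452743]
bar ahead/behind n 0
bar x -200 -140 n 107 y 92.8 ztop~ 87.7
```

View pics/s4.png

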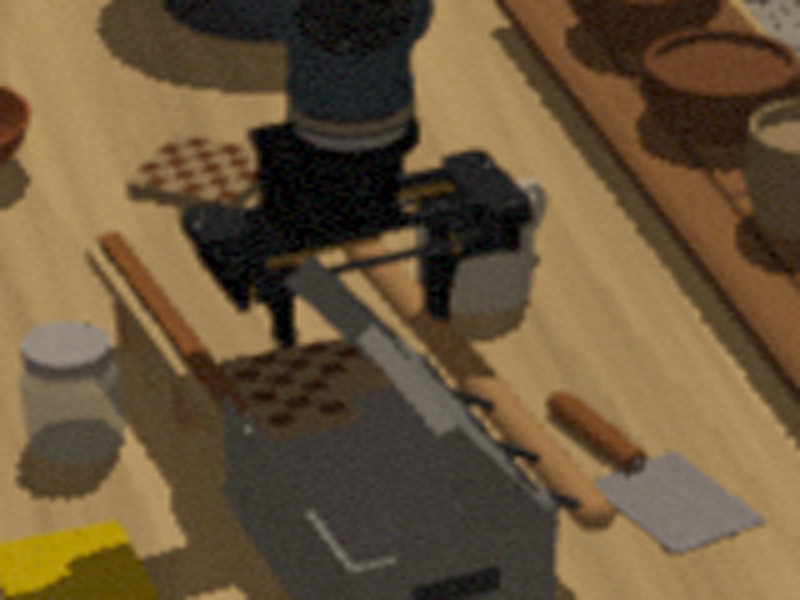

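The side view shows the coaster at (300,385), half over the sill and under the open lid. The fingertip is at its back edge (285,335), and the finger is on the bar at (437,310). I continue.

Call:
send_rows --pt "0 -0.005 0 -0.0005 0" --pt "0 -0.005 0 0 0"

```text
time_s: 10.83
position: [0.543, 0.0285, 0.1054]
tcp_rot: [[-0.157, 0.988, 0.011], [0.988, 0.157, 0.006], [0.004, 0.012, -1.0]]
force: [-1.3, 19.4, 21.0]
opening: 1.001
grasp_force: 11.5
```

```bash
python3 - <<'E'
from h import *
st(); p,d=lid()
E
```

```text
t 10.83 hop [-48.4  50.3] tip z 0.0914 yaw err deg 0.13 F hop [-19.34   1.81  21.03] open 1.001 tilt [ 0.011  0.006 -1.   ]
lid pts 892 angle [56.61653669 60.59627745 61.86885218]
bar ahead/behind n 0
bar x -200 -140 n 139 y 92.6 ztop~ 87.4
```

Call:
send_rows --pt "0 -0.004 0 0 0" --pt "0 0 0 0 0"

```text
time_s: 11.05
position: [0.5433, 0.024, 0.1055]
tcp_rot: [[-0.157, 0.988, 0.011], [0.988, 0.156, 0.005], [0.003, 0.011, -1.0]]
force: [-0.8, 14.3, 21.3]
opening: 1.001
grasp_force: 11.0
```

```bash
cat >> h.py <<'E'
def tile():
    p,d=capture("side"); hsv=cv2.cvtColor(p,cv2.COLOR_BGR2HSV); P=pts("side",d); w=P[...,:2]-S; x=w@HX*1000;y=w@HY*1000;z=P[...,2]*1000
    m=(x>-110)&(x<60)&(y>-45)&(y<40)&(z>30)&(z<106)&(d>0)&(hsv[...,1]>70)
    for lo in range(-100,60,20):
        a=m&(x>=lo)&(x<lo+20); print(lo,a.sum(),np.round(np.median(z[a]),1) if a.any() else "",end=" | ")
    print(); return p
E
python3 - <<'E'
from h import *
st(); lid(); tile()
E
```

```text
t 11.05 hop [-43.9  49.9] tip z 0.0915 yaw err deg 0.14 F hop [-14.22   1.43  21.31] open 1.001 tilt [ 0.011  0.005 -1.   ]
lid pts 892 angle [56.4702549  60.50294883 61.94216276]
bar ahead/behind n 1
bar x -200 -140 n 152 y 92.2 ztop~ 86.5
-100 77 83.9 | -80 88 83.3 | -60 75 84.3 | -40 71 97.1 | -20 128 97.3 | 0 147 95.8 | 20 118 96.5 | 40 96 93.5 |
```

Call:
send_rows --pt "0 -0.003 0 0 0" --pt "0 0 0 0 0"

```text
time_s: 11.32
position: [0.5435, 0.0213, 0.1055]
tcp_rot: [[-0.157, 0.988, 0.01], [0.988, 0.157, 0.005], [0.004, 0.011, -1.0]]
force: [-2.1, 14.8, 21.8]
opening: 1.0
grasp_force: 11.3
```

```bash
python3 - <<'E'
from h import *
st(); lid(); tile()
E
```

```text
t 11.32 hop [-41.3  49.7] tip z 0.0915 yaw err deg 0.14 F hop [-14.9    0.3   21.83] open 1.0 tilt [ 0.01   0.005 -1.   ]
lid pts 892 angle [56.75896509 60.63615761 61.96472301]
bar ahead/behind n 1
bar x -200 -140 n 160 y 91.8 ztop~ 87.5
-100 82 83.0 | -80 87 83.7 | -60 78 84.2 | -40 58 96.6 | -20 130 97.0 | 0 145 96.4 | 20 120 96.1 | 40 112 93.3 |
```

Call:
send_rows --pt "0 -0.003 0 0 0" --pt "0 0 0 0 0"

```text
time_s: 11.58
position: [0.5437, 0.0189, 0.1055]
tcp_rot: [[-0.156, 0.988, 0.01], [0.988, 0.156, 0.006], [0.005, 0.01, -1.0]]
force: [-2.0, 18.7, 22.3]
opening: 1.0
grasp_force: 13.9
```

```bash
python3 - <<'E'
from h import *
st(); lid(); tile()
E
```

```text
t 11.58 hop [-38.9  49.5] tip z 0.0915 yaw err deg 0.2 F hop [-18.78   1.04  22.35] open 1.0 tilt [ 0.01   0.006 -1.   ]
lid pts 886 angle [56.57200432 60.51573646 61.95375149]
bar ahead/behind n 0
bar x -200 -140 n 164 y 92.0 ztop~ 86.7
-100 65 83.5 | -80 95 82.7 | -60 89 83.3 | -40 30 91.7 | -20 25 102.7 | 0 243 94.3 | 20 230 78.5 | 40 87 62.1 |
```

It is tipping in. I ease back a little and look.

Call:
send_rows --pt "0 0 0 0 0" --pt "0 0.002 0 0 0" --pt "0 0.003 0 0 0" --pt "0 0.004 0 0 0" --pt "0 0 0 0 0" --pt "0 0 0 0 0"

```text
time_s: 12.18
position: [0.5441, 0.0211, 0.1055]
tcp_rot: [[-0.157, 0.987, 0.013], [0.988, 0.157, -0.005], [-0.006, 0.012, -1.0]]
force: [-3.1, -6.2, 19.0]
opening: 1.0
grasp_force: 9.4
```

```bash
python3 - <<'E'
from h import *
st(); lid(); p=tile(); cv2.imwrite("pics/s5.png",cv2.resize(p[150:300,240:400],None,fx=5,fy=4,interpolation=cv2.INTER_CUBIC))
E
```

```text
t 12.18 hop [-40.9  50.2] tip z 0.0915 yaw err deg 0.1 F hop [ 5.64 -4.01 18.96] open 1.0 tilt [ 0.013 -0.005 -1.   ]
lid pts 890 angle [56.43184366 60.54055051 61.91466301]
bar ahead/behind n 0
bar x -200 -140 n 150 y 92.1 ztop~ 87.2
-100 76 82.9 | -80 87 83.9 | -60 102 83.2 | -40 132 83.6 | -20 139 83.2 | 0 20 85.3 | 20 13 52.6 | 40 186 56.0 |
```

View pics/s5.png

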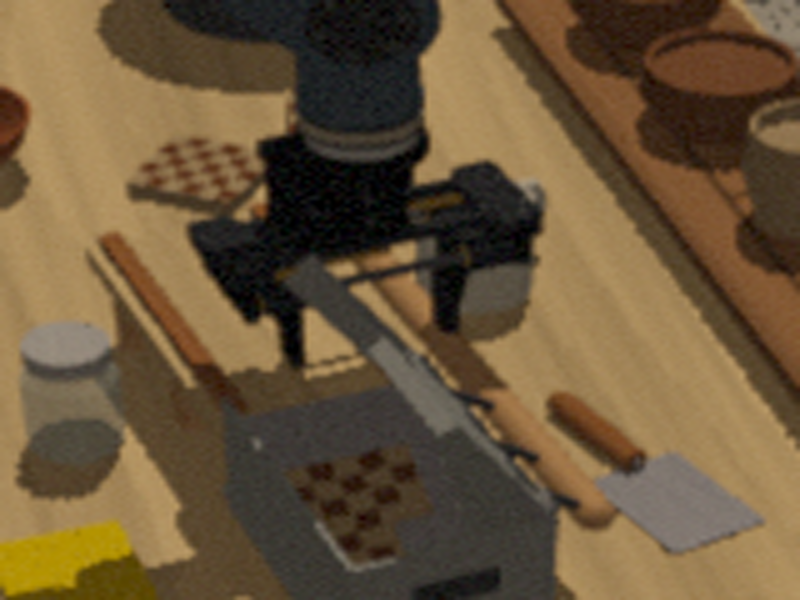

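The coaster is off the board and inside the box, crop (360,505), clear of the mouth. I back along the bar with the lid held open and check that it has settled.

Call:
send_rows --pt "0 0.004 0 0 0" --pt "0 0.005 0 0 0" --pt "0 0.005 0 0 0" --pt "0 0.005 0 0 0" --pt "0 0 0 0 0"

```text
time_s: 12.7
position: [0.5436, 0.0399, 0.1052]
tcp_rot: [[-0.157, 0.987, 0.018], [0.988, 0.157, -0.004], [-0.007, 0.017, -1.0]]
force: [2.7, -6.2, 11.9]
opening: 1.005
grasp_force: 6.2
```

```bash
cat >> h.py <<'E'
def inbox():
    p,d=capture("side"); hsv=cv2.cvtColor(p,cv2.COLOR_BGR2HSV); P=pts("side",d); w=P[...,:2]-S; x=w@HX*1000;y=w@HY*1000;z=P[...,2]*1000
    m=(x>5)&(x<185)&(y>-55)&(y<50)&(z<100)&(d>0)&(hsv[...,1]>70)
    print("tile n",m.sum(),"x",np.percentile(x[m],[5,50,95]).round(),"y",np.percentile(y[m],[5,50,95]).round(),"z",np.percentile(z[m],[5,50,95]).round())
E
python3 - <<'E'
from h import *
st(); lid(); inbox()
E
```

```text
t 12.7 hop [-59.6  52.7] tip z 0.0912 yaw err deg 0.13 F hop [ 6.52  1.64 11.86] open 1.005 tilt [ 0.018 -0.004 -1.   ]
lid pts 896 angle [56.60458847 60.54242473 61.7938521 ]
bar ahead/behind n 0
bar x -200 -140 n 86 y 92.7 ztop~ 88.2
tile n 541 x [44. 67. 96.] y [-30.  -1.  33.] z [19. 44. 62.]
```

Call:
send_rows --pt "0 0.003 0.001 -0.004 0" --pt "0 0.003 0.001 -0.004 0" --pt "0 0.003 0.001 -0.004 0" --pt "0 0.003 0.001 -0.004 0" --pt "0 0 0.001 -0.004 0" --pt "0 0 0 -0.004 0" --pt "0 0 0 -0.004 0" --pt "0 0 0 -0.004 0" --pt "0 0 0 -0.004 0" --pt "0 0 0 -0.004 0" --pt "0 0 0 -0.004 0" --pt "0 0 0 -0.004 0" --pt "0 0 0 -0.006 0" --pt "0 0 0 -0.01 0" --pt "0 0 0 -0.02 0" --pt "0 0 0 -0.02 0" --pt "0 0 0 -0.02 0" --pt "0 0 0 0 0" --pt "0 0 0 0 0"

```text
time_s: 14.38
position: [0.5407, 0.0548, 0.2268]
tcp_rot: [[-0.157, 0.988, 0.005], [0.988, 0.157, -0.0], [-0.001, 0.005, -1.0]]
force: [-0.6, -0.3, -0.3]
opening: 1.002
grasp_force: 0.0
```

```bash
python3 - <<'E'
from h import *
st(); p,d=lid()
P=pts("top",d); w=P[...,:2]-S; x=w@HX*1000;y=w@HY*1000;z=P[...,2]*1000
m=(x>20)&(x<170)&(y>-55)&(y<50)&(z>60)&(z<230); print("lid z med",m.sum(),np.percentile(z[m],[5,50,95]))
for n,(u,v) in dict(c1=(190,215),c2=(205,250),jar=(307,295),mug=(264,199),yellow=(358,302),spat=(345,190)).items():
    a=np.load("top0.npz")["p"][v-18:v+18,u-18:u+18].astype(int); b=p[v-18:v+18,u-18:u+18].astype(int); print(n,np.abs(a-b).mean().round(1))
E
```

```text
t 14.38 hop [-74.8  52.3] tip z 0.2128 yaw err deg 0.13 F hop [ 0.19 -0.66 -0.28] open 1.002 tilt [ 0.005 -0.    -1.   ]
lid pts 286 angle [2.41711435 3.69366081 5.38124332]
bar ahead/behind n 4
bar x -200 -140 n 54 y 98.6 ztop~ 133.9
bar x -60 -10 n 25 y 95.8 ztop~ 132.1
lid z med 1880 [102.78519683 109.05139866 114.99029644]
c1 24.2
c2 23.8
jar 54.8
mug 34.0
yellow 38.1
spat 24.1
```

The lid is flat and shut at 109 mm, and the force is zero. The picture differences around the other things come from the arm standing over them and its shadow. I hand in.

```bash
python3 -c "
from rig import hand_in
print(hand_in())"
```

```text
the job is handed in; nothing more can be done
None
```

The broken coaster is in the hopper, the lid has sprung shut and the robot is clear of everything. On the way the pressing finger slipped off the top of the bar and the lid fell to about 42° while the coaster's front edge was at the mouth. I saw no sign that it touched the coaster. I reopened the lid fully before pushing on, and handed the job in at about 14.5 s.

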